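Move a wet resist board to the drying stand with self-closing tongs

TASK

Take the self-closing tongs off their stand by squeezing them open, set them down over the top edge of the tall square-cornered wooden board until their bar rests on that edge, and let them close on it. Then, by the tongs, lift the board out and lower it gently into the drying stand's slot until you feel the slot's floor carry it, and only then let go, leaving it standing there with the tongs still clipped on. The board is wet with dye: do not touch it with the gripper, do not press hard on it, do not drop it, and leave the round board, bottle and bowl alone.

Things in the scene. Friction and masses are not known exactly. Their poses are not given: they have to be found in the camera images.
- tongs_pads (a point): Self-closing steel tongs, upright, clipped on the fin of the tongs stand. Point midway between their two finger pads, at mid-height. z up, y across the pads (squeeze direction), x along the jaws. Pads: plates 26 mm wide (x), 26 high; outer faces 56 mm apart when clipped on 10 mm stock, 40 mm squeezed to the stop. Squeezing opens the jaws as much; letting go closes them.
- tongs_head (a point): Centre of the tongs' rigid grey head, a block 26 (x) by 20 (y) by 30 mm high above the finger pads; its underside is 4 mm above the tops of the pads. 32 mm above tongs_pads, 59 mm above the bar's underside. Gripping the head across y does not open the tongs. Same axes as tongs_pads. The tongs weigh about 90 g.
- tongs_bar (a point): Seat bar between the tongs' jaws, 30 (x) by 8 (y) by 6 mm. Origin: centre of its underside, 27 mm below tongs_pads, which comes to rest on the edge of what is clipped. Same axes. The two jaw plates (30 mm wide, 4 mm thick) reach from 6 mm above to 22 mm below it; the gap between them is 10 mm clipped on, 26 mm fully open.
- tongs_left (a joint): How far the +y finger pad is squeezed in, m: 0 with 10 mm between the jaws, 0.008 at the stop, -0.002 with the jaws shut on nothing. Each pad takes 9 N to start moving and 11.4 N at the stop; about 20 N of grip holds the tongs firmly open.
- tongs_right (a joint): The same for the -y finger pad.
- tongs_stand: Fixed tongs stand: a dark steel base 90 x 80 x 12 mm with an upright wooden fin, 50 mm (x) by 10 mm (y), whose top is 70 mm above the table. Origin at the centre of its underside; y is across the fin.
- board: The tall wooden resist board with square corners and two dark spots: 80 mm wide (x), 10 thick (y), 105 high (z), 50 to 105 g. Loose, upright in one of the soaking stand's two slots. Origin at the centre of its underside. The shorter round-topped board in the other slot, 56 mm away, stays.
- board_top (a point): Middle of the board's top edge, 105 mm above its underside. Axes as the board: y across the thickness.
- soak_stand: Fixed white soaking stand, a block 110 mm (x) by 104 mm (y), 40 mm high, with two slots along x, each 88 x 13 mm, centred 28 mm to either side (y) of the middle; slot floor 12 mm above the table, 28 mm deep. Origin at the centre of its underside.
- dry_stand: Fixed wooden drying stand, a block 124 (x) by 60 (y) by 90 mm high, with one slot along x in the middle, 88 x 13 mm, with an 8 mm wide 45-degree lead-in all round its mouth (104 x 29 mm at the top). Its springy cork floor (4 N per mm) can be anywhere from 40 to 70 mm below the mouth: feel for it. Origin at the centre of its underside.
- dry_mouth (a point): Centre of the drying stand's slot at the level of its top face, 90 mm above the table. y is across the slot.
- round_board: Bystander: the shorter round-topped board, 76 mm high, 72 wide, 10 thick, in the other slot of the soaking stand. Origin at the centre of its underside.
- water_bottle: Bystander: clear water bottle with a red cap, 62 mm across, 200 mm tall. Origin at the centre of its underside.
- steel_bowl: Bystander: stainless steel bowl, 156 mm across, 60 mm high. Origin at the centre of its underside.
There are look-alikes about, which are no part of the job. What is meant by the tongs_stand is not red or yellow, and is the smaller of those in its own colour.

How it is judged (in metres and radians):
On the way, in this order (a step that is already met when the one before it is completed fails the run):
1. the tongs are taken off their stand (z of tongs_bar in the frame of tongs_stand above 0.1 m and contact force between tongs and tongs_stand below 0.05 N), for 0.1 s.
2. the tongs are clipped on the board's top edge, bar resting on the edge, jaws closed, the board still in the soaking stand (z of tongs_bar in the frame of board_top between -0.003 and 0.0025 m and x of tongs_bar in the frame of board_top between -0.02 and 0.02 m and angle between tongs_head's own z axis and vertical below 0.2 rad and value of joint each of tongs_left, tongs_right below 0.002 m and contact force between tongs and board above 4 N and z of board in the frame of soak_stand below 0.02 m), for 0.2 s.
3. the board is lifted out of the soaking stand by the tongs (value of joint each of tongs_left, tongs_right below 0.002 m and contact force between tongs and board above 4 N and z of board in the frame of soak_stand above 0.045 m and contact force between board and soak_stand below 0.05 N), for 0.1 s.
4. the board, still held by the tongs in the robot's grip, bears on the floor of the drying stand's slot (z of board in the frame of dry_stand below 0.055 m and horizontal distance between board and dry_stand below 0.012 m and contact force between board and dry_stand above 1.5 N and contact force between the fingers and tongs above 2 N), for 0.1 s.
At the end, for the whole second after the job is handed in: The board stands on the floor of the drying stand's slot (35 mm or more below the mouth, centred within 8 mm along and 6 mm across, under 0.15 rad from upright); the closed tongs are still clipped on it, bar within 2.5 mm of its top edge and 20 mm of its middle; all released and at rest (x of board in the frame of dry_stand between -0.008 and 0.008 m and y of board in the frame of dry_stand between -0.006 and 0.006 m and z of board in the frame of dry_stand between 0.012 and 0.055 m and angle between board's own z axis and vertical below 0.15 rad and contact force between board and dry_stand above 0.3 N and linear speed of each of board, tongs below 0.02 m/s and z of tongs_bar in the frame of board_top between -0.003 and 0.0025 m and x of tongs_bar in the frame of board_top between -0.02 and 0.02 m and angle between tongs_head's own z axis and vertical below 0.2 rad and value of joint each of tongs_left, tongs_right below 0.002 m and contact force between tongs and board above 4 N and contact force between the fingers and tongs below 0.05 N); the robot touches nothing.
It fails at once if the gripper or arm touches the wet board (contact force between any of the fingers, the arm and board above 0.3 N).
It fails at once if the board is pressed with more than 15 N on the drying stand or 20 N on the soaking stand (contact force between board and dry_stand above 15 N or contact force between board and soak_stand above 20 N).
It fails at once if the board is dropped (falls at over 0.15 m/s with the tongs not held) (contact force between the fingers and tongs below 0.1 N and linear speed of board above 0.15 m/s).
It fails at once if the round board is shifted by over 15 mm, or the bottle or bowl by over 20 mm (distance of round_board from where it was at the start of the episode above 0.015 m or distance of any of water_bottle, steel_bowl from where it was at the start of the episode above 0.02 m).
It also fails if it takes over 67 s, if anything falls off the work surface, if the arm or the gripper's body presses on something with over 40 N, if the wrist force passes 120 N, or if a joint passes its speed limit or range.

ROBOT

A 6-joint arm with a two-finger parallel gripper is mounted at the origin on the work surface. World frame = base frame: x ahead of the robot, y to its left, z up, the work surface at z = 0. Lengths are in mm, angles in rad, forces in N, time in s.
With the tool pointing down it reaches from about 400 to 925 mm from the base axis. Payload 12.5 kg.
Tool frame: the origin (TCP) lies midway between the tips of the shut fingers; the grasp point (between the pads) lies 19 mm behind it; z points along the fingers, y is the line along which they close (so a half turn about z gives the same grasp; the last joint's range is limited). The gripper opens to 95 mm and grips with 3 to 60 N. Pads are 20 mm wide; open, the fingers measure 119 mm over their backs; the gripper's body (75 mm by 180 mm) begins 59 mm behind the grasp point.
Start: joints at [-1.373, 0.491, 1.559, -0, 1.092, -0.106], TCP at [186.991, -596.39, 214.661] pointing down, gripper open.
Joint ranges: [-3.1, 3.1], [-0.84, 2.19], [0.05, 2.79], [-1.13, 4.28], [0.06, 2.93], [-2.69, 2.69]. Speed limits (rad/s): [2.22, 2.22, 2.79, 3.14, 3.14, 3.14].

INTERFACE

Orientations are given as [roll, pitch, yaw] about the fixed x, y, z axes, in that order (R = Rz(yaw) Ry(pitch) Rx(roll)).
In Python, from cell import state, read_camera, camera_info, env gives the robot as it stands.
- The arm moves only by the tool move_arm, never from a script. Its argument "commands" is a list of rows, each a list of 3 entries, a list of its own where there are three numbers: the shift along the world's x, y, z in cm, then the turn, a rotation vector about the world's x, y, z in degrees, then the opening, from 0 (shut) to 1 (fully open). A call has 1 to 10 rows; each row shifts and turns the commanded pose from where the row before left it; what a row does not reach is not made up. A row lasts 1/10 s, in which the tool goes at most 50 mm and 8.59 degrees, less where a joint would pass 70% of its speed; a pose out of reach is approached as far as the arm can. A call with a gripper value outside its range is refused whole. The fingers move at their own pace and stop on an object; the grip force is fixed at half the most. Time passes only in rows, so rows that do not move let the fingers close. It gives the time, the measured TCP pose, the force, the opening and the grip force at its end, in the units of the state.
- state(): the state, without advancing time (a new reading comes with each control period).
- read_camera(name): name is "scene" or "top" or "wrist"; returns the picture (400x640x3 uint8, blue, green, red); there is no depth.
- camera_info(name): a dict with "K" (3x3 intrinsics, pixels), "cam_to_world" (4x4, takes a point from camera to world coordinates). Camera axes: x right, y down, z forward; pixel columns grow to the right and rows downward; lengths in mm; the calibration is good to about 2 mm. A picture is of the moment at which its call begins: read the wrist's pose just before it. camera_info takes no time and is no camera call; for the wrist camera it gives the pose at the moment of the call.
- env.job_done(): hands the job in; it is judged then, once.
The state is a dict: "t": time; "joints": joint angles; "qvel": joint speeds; "tau": joint torques, N m; "eef_pos": TCP position; "tcp_rot": TCP orientation; "ft_force": force on the tool from outside, world axes, zero at the start; "moment": the same for the moment, N m; "opening": opening from 0.0 (shut) to 1.0 (fully open); "grip_force": force on a finger pad.
Only numpy, scipy, OpenCV 4.12 (cv2) and the standard library are available. Lean on these libraries where they do the work, as an engineer would, in place of code of your own. Each camera call takes 0.05 s, during which the arm holds its last target. There are 200 camera calls.

## Working session

There is one attempt and no reset: what is moved stays moved. The work goes in short steps, Python scripts to look and compute and a tool call to move; the robot and the scene stay as the last step left them, time stands still between calls to the robot, and variables do not carry over. Pictures are saved under pics/ and viewed, at most 10 in all, crops included, and the job is handed in when it is done.

Besides the shell and the picture viewer there is one more tool, called after "Request:" as name(argument=value, ...) on one line, values as JSON. move_arm: Moves the arm, as the interface text tells. Its arguments: {"type":"object","properties":{"commands":{"type":"array"}},"required":["commands"]}

```bash
mkdir -p pics; cat > h.py <<'E'
import numpy as np,cv2
from cell import state,read_camera,camera_info,env
def ray(ci,u,v):
    K=np.array(ci["K"]);T=np.array(ci["cam_to_world"])
    d=T[:3,:3]@np.linalg.solve(K,[u,v,1.0]);return T[:3,3],d
def onz(ci,u,v,z):
    o,d=ray(ci,u,v);return o+d*(z-o[2])/d[2]
def proj(ci,p):
    K=np.array(ci["K"]);T=np.array(ci["cam_to_world"])
    c=T[:3,:3].T@(np.array(p)-T[:3,3]);q=K@c;return q[:2]/q[2]
E
python3 - <<'E'
from h import *
for n in("scene","top"):
    im=read_camera(n);cv2.imwrite(f"pics/{n}.png",im);ci=camera_info(n);print(n,np.round(ci["cam_to_world"],3).tolist(),np.round(ci["K"],1).tolist())
print(state())
E
```

```text
scene [[0.357, 0.769, -0.53, 998.981], [0.934, -0.286, 0.215, -120.921], [0.014, -0.572, -0.82, 768.911], [0.0, 0.0, 0.0, 1.0]] [[369.9, 0.0, 320.9], [0.0, 369.9, 200.6], [0.0, 0.0, 1.0]]
top [[0.01, -0.986, 0.166, 369.965], [-1.0, -0.012, -0.014, 53.641], [0.016, -0.166, -0.986, 1347.888], [0.0, 0.0, 0.0, 1.0]] [[489.6, 0.0, 325.5], [0.0, 489.6, 192.6], [0.0, 0.0, 1.0]]
{'t': 0.1, 'joints': array([-1.37258126e+00,  4.91490084e-01,  1.55942342e+00,  2.67459285e-05,
        1.09171985e+00, -1.05603686e-01]), 'qvel': array([ 0.00154307, -0.00249385, -0.00104494, -0.00119789, -0.00058711,
        0.00062722]), 'tau': array([ 2.41525544e-03, -6.13624406e+01, -2.58607846e+01,  6.93382951e-02,
        4.70452337e-02, -5.48957223e-05]), 'eef_pos': array([ 186.95764636, -596.13392709,  214.11388308]), 'tcp_rot': array([-3.14056025e+00, -1.33287281e-04,  3.03806346e-01]), 'ft_force': array([ 0.17432873, -0.89424507,  0.06605421]), 'moment': array([-0.01035704, -0.00358495,  0.00781787]), 'grip_force': 0.0, 'opening': 0.9985135817202471}
```

View pics/scene.png

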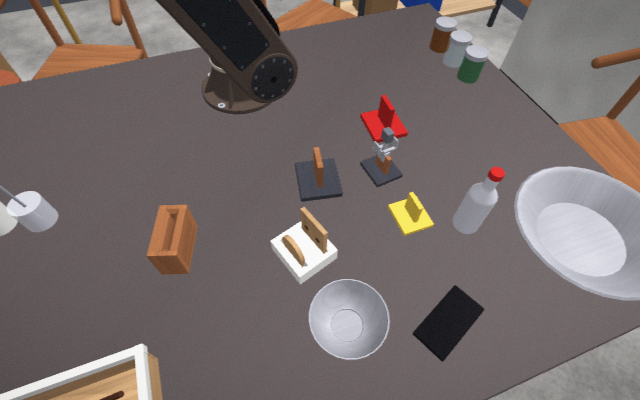

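View pics/top.png

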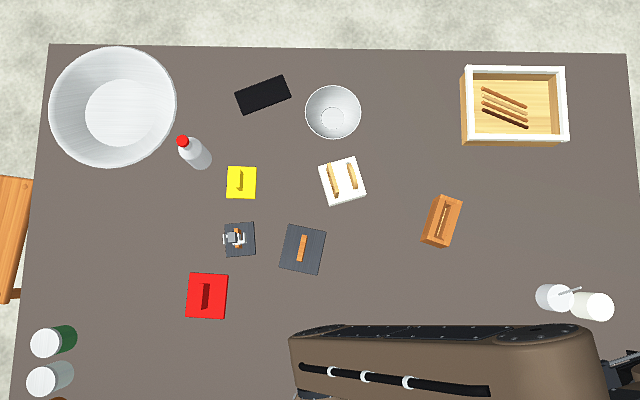

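Candidates for the tongs stand in the top picture are red (207,296), yellow (241,183), large dark grey (303,249) and small dark grey with tongs on it (239,239). I choose the small dark grey one, and measure it and the rest coarsely.

```bash
python3 - <<'E'
from h import *
im=cv2.imread("pics/top.png");ci=camera_info("top");hsv=cv2.cvtColor(im,cv2.COLOR_BGR2HSV)
def rect(name,roi,lo,hi,z):
    x0,y0,x1,y1=roi;m=np.zeros(im.shape[:2],np.uint8)
    m[y0:y1,x0:x1]=cv2.inRange(hsv,np.array(lo),np.array(hi))[y0:y1,x0:x1]
    c=max(cv2.findContours(m,0,2)[0],key=cv2.contourArea)[:,0]
    P=np.array([onz(ci,u,v,z)[:2] for u,v in c],np.float32)
    print(name,np.round(cv2.minAreaRect(P),1) if 0 else cv2.minAreaRect(P),len(c))
for p in[(250,250),(290,260),(325,175),(345,195),(430,230),(448,203),(300,220),(337,190),(353,170)]:print(p,hsv[p[1],p[0]])
rect("tstand",(215,215,265,262),(95,40,30),(130,255,110),12)
rect("big",(270,215,330,280),(95,40,30),(130,255,110),12)
rect("soak",(310,150,372,212),(0,0,190),(180,40,255),40)
rect("dry",(415,185,470,255),(5,80,80),(25,255,255),90)
rect("brd",(322,155,342,203),(5,60,60),(25,255,255),117)
rect("rnd",(344,155,362,193),(5,60,60),(25,255,255),80)
a=np.hstack([cv2.resize(im[205:270,205:270],None,fx=6,fy=6,interpolation=2),cv2.resize(im[150:215,310:375],None,fx=6,fy=6,interpolation=2)])
cv2.imwrite("pics/c1.png",a)
E
```

```text
(250, 250) [106  31 108]
(290, 260) [106  29 115]
(325, 175) [  0   0 255]
(345, 195) [ 30   1 255]
(430, 230) [ 15 158 234]
(448, 203) [ 14 161 222]
(300, 220) [ 11  32 136]
(337, 190) [ 23 101 250]
(353, 170) [ 23 111 248]
tstand ((490.95074462890625, 287.0926208496094), (10.919991493225098, 2.716508626937866), 2.3515710830688477) 6
big ((481.45855712890625, 90.5673599243164), (8.54759407043457, 2.433279275894165), 64.12837982177734) 5
soak ((624.111328125, -8.281097412109375), (114.69140625, 107.69916534423828), 17.073200225830078) 130
dry ((511.379638671875, -263.9574890136719), (75.4966812133789, 136.16432189941406), 71.09479522705078) 95
brd ((610.3287353515625, 19.665634155273438), (94.38945770263672, 15.896232604980469), 16.627878189086914) 46
rnd ((629.8362426757812, -34.23252487182617), (71.16116333007812, 15.642290115356445), 16.958110809326172) 32
```

View pics/c1.png

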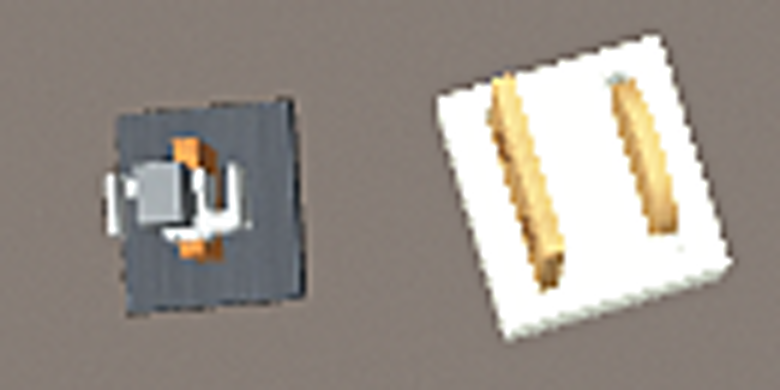

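The crop confirms the small grey base with the clipped tongs (head at about crop 160,195). The square board is the left slat on the white stand (crop 525,180) and the round board the right one.

```bash
python3 - <<'E'
from h import *
ci=camera_info("top")
C=[(118,117),(290,98),(305,297),(130,313)]
P=np.array([onz(ci,205+u/6,205+v/6,12)[:2] for u,v in C]);print(P.round(1),P.mean(0).round(1))
print(cv2.minAreaRect(P.astype(np.float32)))
d=P[0]+P[1]-P[2]-P[3];print("yaw",np.degrees(np.arctan2(d[1],d[0])))
print("head",onz(ci,205+162/6,205+192/6,144).round(1))
# bottle base/cap
print("cap",onz(ci,183,141,200).round(1),"base",onz(ci,203,160,0).round(1))
print(np.array(onz(ci,441,222,90)).round(1))
E
```

```text
[[503.  308.9]
 [512.6 231.2]
 [422.7 221.4]
 [414.7 299.7]] [463.3 265.3]
((463.3741455078125, 265.3821716308594), (90.45831298828125, 78.69759368896484), 6.233327388763428)
yaw 6.109592244299271
head [459.4 264.4 144. ]
cap [684.8 381.9 200. ] base [685.4 379.9   0. ]
[ 508.1 -264.    90. ]
```

Request:
move_arm(commands=[[[2, 3, 0.5], [0, 0, 0], 1], [[4, 4, 0.5], [0, 0, 0], 1], [[4, 4, 0.5], [0, 0, 0], 1], [[4, 4, 0.5], [0, 0, 0], 1], [[4, 4, 0.5], [0, 0, 0], 1], [[3, 4, 1], [0, 0, 0], 1], [[2, 4.5, 1], [0, 0, -2], 1], [[1, 4.5, 1], [0, 0, -3], 1], [[0, 4.5, 0], [0, 0, -3], 1], [[0, 4.5, 0], [0, 0, -4], 1]])

```text
t: 1.1
eef_pos: [407.0, -204.6, 267.0]
tcp_rot: [3.142, -0.0, 0.092]
ft_force: [1.2, 0.7, -0.3]
opening: 1.002
grip_force: 0.0
```

Request:
move_arm(commands=[[[1, 4.5, 0], [0, 0, 0.8], 1], [[1, 4.7, 0], [0, 0, 0], 1], [[1, 4.7, 0], [0, 0, 0], 1], [[1, 4.7, 0], [0, 0, 0], 1], [[1, 4.7, 0], [0, 0, 0], 1], [[0.6, 4.7, 0], [0, 0, 0], 1], [[0, 4.7, 0], [0, 0, 0], 1], [[0, 4.7, 0], [0, 0, 0], 1], [[0, 4.7, 0], [0, 0, 0], 1], [[0, 4.6, 0], [0, 0, 0], 1]])

```text
t: 2.1
eef_pos: [462.6, 262.5, 266.9]
tcp_rot: [3.141, 0.0, 0.109]
ft_force: [1.0, -0.1, 0.3]
opening: 1.0
grip_force: 0.0
```

```bash
python3 - <<'E'
from h import *
s=state();ci=camera_info("wrist");im=read_camera("wrist");cv2.imwrite("pics/w1.png",im)
np.save("w1.npy",np.array([ci],dtype=object),allow_pickle=True)
print(s["eef_pos"],s["tcp_rot"],np.round(ci["cam_to_world"],3).tolist(),np.round(ci["K"],1).tolist())
print("tops",[proj(ci,p).round() for p in[(463,265,144),(463,265,97),(463,265,12)]])
E
```

```text
[462.64520749 262.53621695 266.86739114] [3.14139859e+00 3.25807394e-04 1.08565782e-01] [[0.109, -0.959, -0.261, 537.265], [-0.994, -0.105, -0.029, 270.622], [0.0, 0.263, -0.965, 436.374], [0.0, 0.0, 0.0, 1.0]] [[301.4, 0.0, 319.5], [0.0, 301.4, 199.8], [0.0, 0.0, 1.0]]
tops [array([317., 195.]), array([317., 185.]), array([318., 172.])]
```

View pics/w1.png

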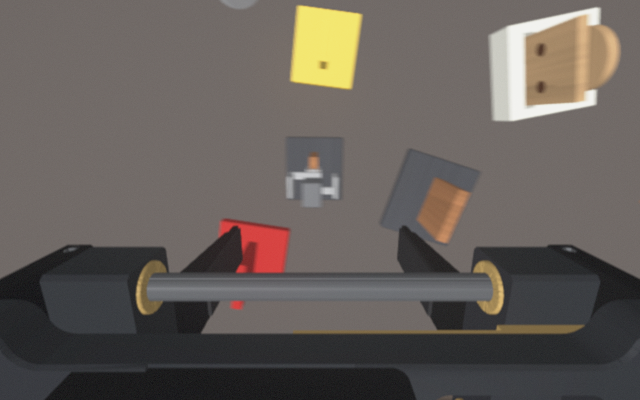

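The wrist view shows the tongs over the small grey base: pads at about (290,187) and (335,187), head at (312,190), some 4 px left of prediction. I will measure this on a zoom.

```bash
python3 - <<'E'
from h import *
im=cv2.imread("pics/w1.png");cv2.imwrite("pics/w1c.png",cv2.resize(im[130:215,270:360],None,fx=7,fy=7,interpolation=2))
E
```

```text
(no output)
```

View pics/w1c.png

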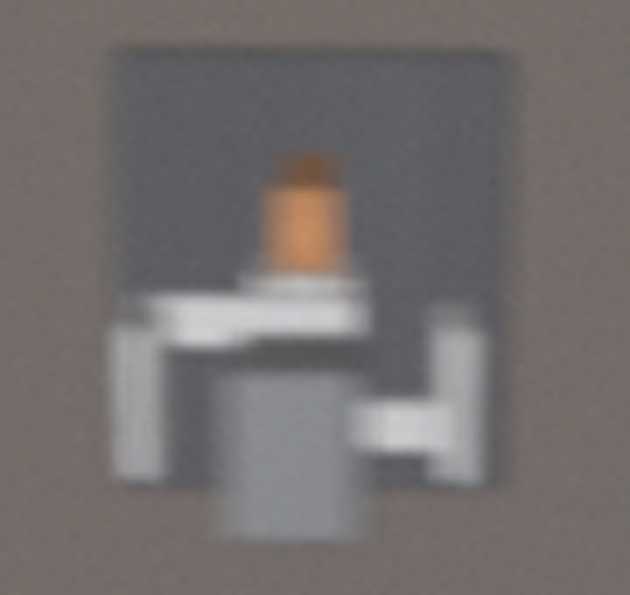

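```bash
python3 - <<'E'
from h import *
ci=camera_info("wrist")
f=lambda u,v,z:print(onz(ci,270+u/7,130+v/7,z).round(1))
f(290,457,144);f(299,398,110);f(305,228,70);f(304,185,70);f(309,268,12)
f(112,50,12);f(507,50,12);f(108,398,110);f(490,398,110)
E
```

```text
[461.8 275.6 144. ]
[462.8 275.2 110. ]
[483.9 277.4  70. ]
[491.3 278.3  70. ]
[467.5 276.   12. ]
[506.3 319.2  12. ]
[514.9 241.8  12. ]
[459.4 305.3 110. ]
[466.1 245.2 110. ]
```

```bash
python3 - <<'E'
from h import *
ci=np.load("w1.npy",allow_pickle=True)[0]
f=lambda u,v,z:print(onz(ci,270+u/7,130+v/7,z).round(1))
f(290,457,144);f(299,398,110);f(304,185,70);f(309,268,12)
f(112,50,12);f(507,50,12)
s=state();print(s["t"],s["eef_pos"],s["tcp_rot"],s["joints"])
E
```

```text
[461.9 270.4 144. ]
[462.9 270.  110. ]
[491.4 272.9  70. ]
[467.6 270.6  12. ]
[506.5 313.7  12. ]
[515.  236.2  12. ]
2.15 [462.52016941 267.46798214 266.7197593 ] [-3.13986385e+00 -9.39593525e-05  1.10604205e-01] [3.99806262e-01 3.08889091e-01 1.71066219e+00 1.80987322e-03
 1.12145893e+00 1.85921262e+00]
```

Request:
move_arm(commands=[[[0, 0, -2], [0, 0, 0], 1], [[0, 0, -2], [0, 0, 0], 1], [[0, 0, 0], [0, 0, 0], 1], [[0, 0, 0], [0, 0, 0], 1]])

```text
t: 2.55
eef_pos: [463.3, 260.4, 227.3]
tcp_rot: [3.141, 0.0, 0.108]
ft_force: [0.6, 0.1, -0.0]
opening: 1.001
grip_force: 0.0
```

```bash
python3 - <<'E'
from h import *
s=state();ci=camera_info("wrist");im=read_camera("wrist");cv2.imwrite("pics/w2.png",im)
np.save("w2.npy",np.array([ci],dtype=object),allow_pickle=True)
print(s["eef_pos"],s["tcp_rot"]);u,v=proj(ci,(463,268,110)).astype(int);print(u,v)
h=cv2.resize(im[v-50:v+50,u-60:u+60],None,fx=6,fy=6,interpolation=2);cv2.imwrite("pics/w2c.png",h)
E
```

```text
[463.29947824 260.40386424 227.27671714] [3.14135804e+00 4.87299188e-04 1.08187112e-01]
311 196
```

View pics/w2c.png

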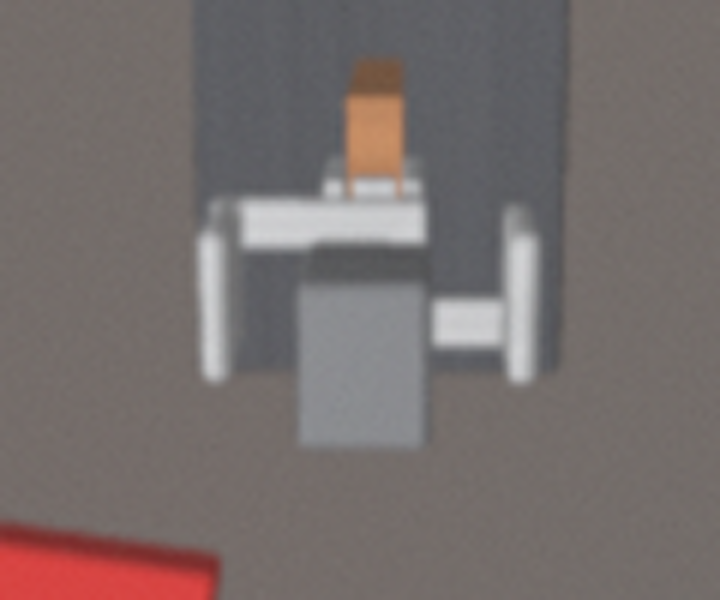

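The close view shows the head top at crop (362,365), the pads' tops centred at (368,307), and the wooden fin (375,125).

```bash
python3 - <<'E'
from h import *
ci=np.load("w2.npy",allow_pickle=True)[0]
f=lambda u,v,z:print(onz(ci,251+u/6,146+v/6,z).round(1))
f(362,365,144);f(368.5,307,110);f(375,95,70);f(197,307,110);f(540,307,110);f(298,365,144);f(427,365,144)
E
```

```text
[462.3 267.4 144. ]
[462.1 267.2 110. ]
[491.1 269.9  70. ]
[459.1 295.1 110. ]
[465.1 239.2 110. ]
[461.3 276.6 144. ]
[463.3 257.9 144. ]
```

Request:
move_arm(commands=[[[-0.1, 0.7, -2], [0, 0, 0], 1], [[0, 0, -3], [0, 0, 0], 1], [[0, 0, -3], [0, 0, 0], 1], [[0, 0, -3], [0, 0, 0], 1], [[0, 0, -2.5], [0, 0, 0], 1], [[0, 0, -1.4], [0, 0, 0], 1], [[0, 0, 0], [0, 0, 0], 1], [[0, 0, 0], [0, 0, 0], 1]])

```text
t: 3.4
eef_pos: [462.8, 267.6, 79.0]
tcp_rot: [-3.141, -0.001, 0.108]
ft_force: [0.0, 0.0, 0.7]
opening: 1.008
grip_force: 0.0
```

Request:
move_arm(commands=[[[0, 0, 0], [0, 0, 0], 0.5], [[0, 0, 0], [0, 0, 0], 0.3], [[0, 0, 0], [0, 0, 0], 0.2], [[0, 0, 0], [0, 0, 0], 0.2], [[0, 0, 0], [0, 0, 0], 0.2], [[0, 0, 0], [0, 0, 0], 0.2], [[0, 0, 0], [0, 0, 0], 0.2], [[0, 0, 0], [0, 0, 0], 0.2]])

```text
t: 4.2
eef_pos: [462.3, 267.6, 78.4]
tcp_rot: [-3.142, -0.0, 0.108]
ft_force: [-2.8, 0.4, 8.1]
opening: 0.413
grip_force: 30.0
```

Request:
move_arm(commands=[[[0, 0, 1], [0, 0, 0], 0.2], [[0, 0, 2], [0, 0, 0], 0.2], [[0, 0, 3], [0, 0, 0], 0.2], [[0, 0, 4], [0, 0, 0], 0.2], [[0, 0, 4], [0, 0, 0], 0.2], [[0, 0, 2], [0, 0, 0], 0.2], [[0, 0, 1], [0, 0, 0], 0.2], [[0, 0, 0], [0, 0, 0], 0.2], [[0, 0, 0], [0, 0, 0], 0.2]])

```text
t: 5.1
eef_pos: [461.8, 267.3, 247.0]
tcp_rot: [3.141, 0.002, 0.108]
ft_force: [0.4, -0.6, -0.6]
opening: 0.415
grip_force: 30.0
```

Request:
move_arm(commands=[[[0.5, -1.5, 0], [0, 0, 1], 0.2], [[1, -3, 0], [0, 0, 1], 0.2], [[1, -3.5, 0], [0, 0, 1.3], 0.2], [[1, -3.5, 0], [0, 0, 1.3], 0.2], [[1, -3.5, 0], [0, 0, 1.3], 0.2], [[1, -3.5, 0], [0, 0, 1.3], 0.2], [[1, -3, 0], [0, 0, 1.3], 0.2], [[0.5, -2, 0], [0, 0, 1.3], 0.2], [[0, -1, 0], [0, 0, 1], 0.2], [[0, 0, 0], [0, 0, 0], 0.2]])

```text
t: 6.1
eef_pos: [531.8, 21.3, 246.4]
tcp_rot: [-3.141, 0.003, 0.295]
ft_force: [0.7, -0.6, -0.8]
opening: 0.409
grip_force: 30.0
```

Request:
move_arm(commands=[[[0, 0, 0], [0, 0, 0], 0.2], [[0, 0, 0], [0, 0, 0], 0.2]])

```text
t: 6.3
eef_pos: [532.0, 23.2, 247.5]
tcp_rot: [-3.141, 0.001, 0.297]
ft_force: [-0.2, -0.2, -0.5]
opening: 0.411
grip_force: 30.0
```

```bash
python3 - <<'E'
from h import *
s=state();ci=camera_info("wrist");im=read_camera("wrist");cv2.imwrite("pics/w3.png",im)
np.save("w3.npy",np.array([ci],dtype=object),allow_pickle=True)
print(s["eef_pos"],s["tcp_rot"],s["ft_force"])
print([proj(ci,p).round() for p in[(615,21,117),(624,-8,40)]])
E
```

```text
[531.95231281  23.15308966 247.48020782] [-3.14119905e+00  8.91625217e-04  2.97042352e-01] [-0.17234153 -0.16408547 -0.50246238]
[array([347., 114.]), array([366., 114.])]
```

View pics/w3.png

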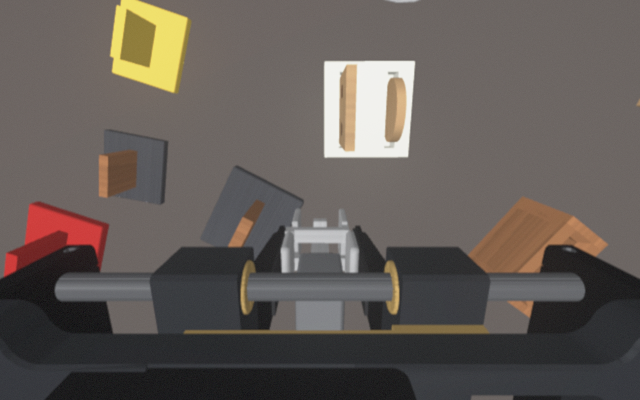

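The board's top edge is a strip at about (350,108), parallel to the image columns. The +y face is at its left, and the round board is at (397,110). I will read edges numerically.

```bash
python3 - <<'E'
from h import *
im=cv2.imread("pics/w3.png").astype(int)
for r in(75,90,108,125,140):print(r,im[r,334:364,0].tolist())
print(im[58:76,350,0].tolist(),im[58:76,354,0].tolist());print(im[140:160,350,0].tolist(),im[140:160,345,0].tolist())
E
```

```text
75 [238, 238, 238, 238, 239, 233, 196, 131, 103, 102, 103, 110, 128, 135, 140, 137, 138, 138, 137, 137, 136, 138, 177, 234, 240, 238, 238, 238, 238, 237]
90 [237, 238, 238, 239, 234, 191, 122, 82, 80, 100, 103, 111, 130, 136, 134, 135, 135, 135, 135, 135, 132, 140, 191, 235, 239, 238, 238, 238, 238, 238]
108 [238, 237, 237, 238, 233, 171, 115, 107, 107, 106, 105, 115, 128, 131, 129, 131, 131, 131, 130, 129, 131, 161, 222, 236, 237, 238, 237, 238, 237, 237]
125 [237, 237, 237, 238, 231, 153, 97, 80, 93, 103, 108, 120, 132, 132, 134, 134, 133, 133, 131, 132, 140, 187, 234, 238, 237, 237, 237, 237, 237, 236]
140 [236, 237, 236, 235, 211, 134, 101, 103, 105, 101, 109, 123, 131, 131, 130, 131, 131, 133, 130, 133, 158, 220, 236, 237, 236, 236, 236, 236, 236, 236]
[102, 98, 125, 197, 231, 227, 186, 144, 135, 135, 136, 137, 137, 138, 137, 138, 136, 138] [99, 98, 125, 196, 231, 228, 186, 144, 131, 134, 137, 138, 134, 135, 136, 137, 138, 136]
[131, 131, 131, 132, 132, 132, 133, 135, 136, 137, 152, 203, 231, 236, 236, 235, 223, 167, 116, 104] [123, 122, 127, 126, 128, 130, 130, 132, 133, 133, 150, 197, 227, 235, 237, 235, 224, 170, 117, 106]
```

```bash
python3 - <<'E'
from h import *
ci=np.load("w3.npy",allow_pickle=True)[0]
P=[onz(ci,u,v,117)[:2] for u,v in[(345.4,64.2),(356.3,64.2),(345.0,150.8),(354.5,150.8)]]
P=np.array(P);print(P.round(1),P.mean(0).round(1));f=(P[0]+P[1])/2;b=(P[2]+P[3])/2
print(np.linalg.norm(f-b),np.degrees(np.arctan2(*(f-b)[::-1])),np.linalg.norm(P[0]-P[1]))
S=np.array([onz(ci,u,v,40)[:2] for u,v in[(324,60.6),(413.5,60.6),(325,157),(408,157)]]);print(S.round(1),S.mean(0))
E
```

```text
[[656.   36. ]
 [658.9  26.4]
 [580.9  11.5]
 [583.6   2.6]] [619.8  19.1]
78.96338843435913 17.822699817222738 10.012176281673465
[[665.7  58.5]
 [695.9 -40. ]
 [560.4  24.4]
 [590.7 -74.6]] [628.18968755  -7.91483143]
```

Request:
move_arm(commands=[[[1, 0, 0], [0, 0, 0.4], 0.2], [[2, -0.1, 0], [0, 0, 0.4], 0.2], [[2.5, -0.1, 0], [0, 0, 0], 0.2], [[2, -0.1, 0], [0, 0, 0], 0.2], [[1, -0.1, 0], [0, 0, 0], 0.2], [[0.3, 0, 0], [0, 0, 0], 0.2], [[0, 0, 0], [0, 0, 0], 0.2], [[0, 0, 0], [0, 0, 0], 0.2]])

```text
t: 7.15
eef_pos: [619.6, 18.6, 248.1]
tcp_rot: [-3.142, 0.0, 0.311]
ft_force: [1.5, 0.6, 0.3]
opening: 0.414
grip_force: 30.0
```

```bash
python3 - <<'E'
from h import *
s=state();ci=camera_info("wrist");im=read_camera("wrist");cv2.imwrite("pics/w4.png",im)
print(s["eef_pos"],s["tcp_rot"],s["ft_force"])
u,v=proj(ci,(619.8,19.1,150)).astype(int);print(u,v)
cv2.imwrite("pics/w4c.png",cv2.resize(im[v-80:v+60,u-80:u+80],None,fx=4,fy=4,interpolation=2))
E
```

```text
[619.58696506  18.61836747 248.10711118] [-3.14156197e+00  2.93830202e-04  3.10932657e-01] [1.51738743 0.55991986 0.33815156]
318 201
```

View pics/w4c.png

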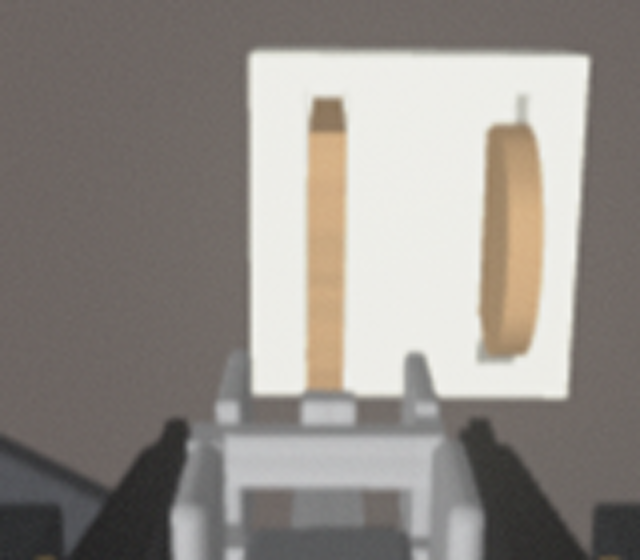

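The board's top (column 326) lines up with the seat bar (328), midway between the open jaws. Descending.

Request:
move_arm(commands=[[[0, 0, -1.5], [0, 0, 0], 0.2], [[0, 0, -3], [0, 0, 0], 0.2], [[0, 0, -3], [0, 0, 0], 0.2], [[0, 0, -2], [0, 0, 0], 0.2], [[0, 0, -1], [0, 0, 0], 0.2], [[0, 0, -0.6], [0, 0, 0], 0.2], [[0, 0, -0.3], [0, 0, 0], 0.2], [[0, 0, 0], [0, 0, 0], 0.2], [[0, 0, 0], [0, 0, 0], 0.2]])

```text
t: 8.1
eef_pos: [620.5, 18.5, 134.9]
tcp_rot: [3.141, -0.001, 0.311]
ft_force: [0.1, -0.6, -0.4]
opening: 0.412
grip_force: 30.0
```

Request:
move_arm(commands=[[[0, 0, -0.2], [0, 0, 0], 0.2], [[0, 0, -0.2], [0, 0, 0], 0.2], [[0, 0, -0.2], [0, 0, 0], 0.2], [[0, 0, -0.15], [0, 0, 0], 0.2], [[0, 0, 0], [0, 0, 0], 0.2], [[0, 0, 0], [0, 0, 0], 0.2]])

```text
t: 8.7
eef_pos: [620.2, 18.5, 126.5]
tcp_rot: [3.142, 0.0, 0.311]
ft_force: [0.2, -0.3, -0.4]
opening: 0.413
grip_force: 30.0
```

Request:
move_arm(commands=[[[0, 0, -0.05], [0, 0, 0], 0.2], [[0, 0, 0], [0, 0, 0], 0.2], [[0, 0, -0.05], [0, 0, 0], 0.2], [[0, 0, 0], [0, 0, 0], 0.2], [[0, 0, 0], [0, 0, 0], 0.2]])

```text
t: 9.2
eef_pos: [620.2, 18.5, 125.5]
tcp_rot: [3.141, 0.0, 0.311]
ft_force: [0.6, 0.1, -1.6]
opening: 0.415
grip_force: 30.0
```

Request:
move_arm(commands=[[[0, 0, -0.05], [0, 0, 0], 0.2], [[0, 0, 0], [0, 0, 0], 0.2], [[0, 0, 0], [0, 0, 0], 0.2]])

```text
t: 9.5
eef_pos: [620.3, 18.4, 125.4]
tcp_rot: [3.141, -0.0, 0.311]
ft_force: [-2.0, -1.3, 5.8]
opening: 0.411
grip_force: 30.0
```

The bar rests on the edge (about 6 N). Letting the tongs close.

Request:
move_arm(commands=[[[0, 0, 0], [0, 0, 0], 0.47], [[0, 0, 0], [0, 0, 0], 0.53], [[0, 0, 0], [0, 0, 0], 0.58], [[0, 0, 0], [0, 0, 0], 0.65], [[0, 0, 0], [0, 0, 0], 0.8], [[0, 0, 0], [0, 0, 0], 0.9], [[0, 0, 0], [0, 0, 0], 0.9], [[0, 0, 0], [0, 0, 0], 0.9]])

```text
t: 10.3
eef_pos: [620.1, 18.5, 124.9]
tcp_rot: [-3.142, 0.0, 0.311]
ft_force: [0.1, 0.5, 0.7]
opening: 0.883
grip_force: 0.0
```

Request:
move_arm(commands=[[[0, 0, 1], [0, 0, 0], 0.9], [[0, 0, 1.7], [0, 0, 0], 0.9], [[0, 0, 1], [0, 0, 0], 0.9], [[0, 0, 0], [0, 0, 0], 0.9], [[0, 0, 0], [0, 0, 0], 0.9]])

```text
t: 10.8
eef_pos: [620.1, 18.5, 162.1]
tcp_rot: [3.141, -0.0, 0.311]
ft_force: [0.3, 0.0, -0.7]
opening: 0.895
grip_force: 0.0
```

```bash
python3 - <<'E'
from h import *
s=state();ci=camera_info("wrist");im=read_camera("wrist");cv2.imwrite("pics/w5.png",im)
np.save("w5.npy",np.array([ci],dtype=object),allow_pickle=True)
print(s["eef_pos"],s["ft_force"]);u,v=proj(ci,(620,19,191)).astype(int);print(u,v,[proj(ci,(620,19,z)) for z in(191,157)])
cv2.imwrite("pics/w5c.png",cv2.resize(im[v-90:v+60,u-90:u+90],None,fx=4,fy=4,interpolation=2))
E
```

```text
[620.09101334  18.48687848 162.0976576 ] [ 0.3142569   0.04019032 -0.71534387]
317 268 [array([317.87773711, 268.35680262]), array([318.15056382, 242.11547231])]
```

View pics/w5c.png

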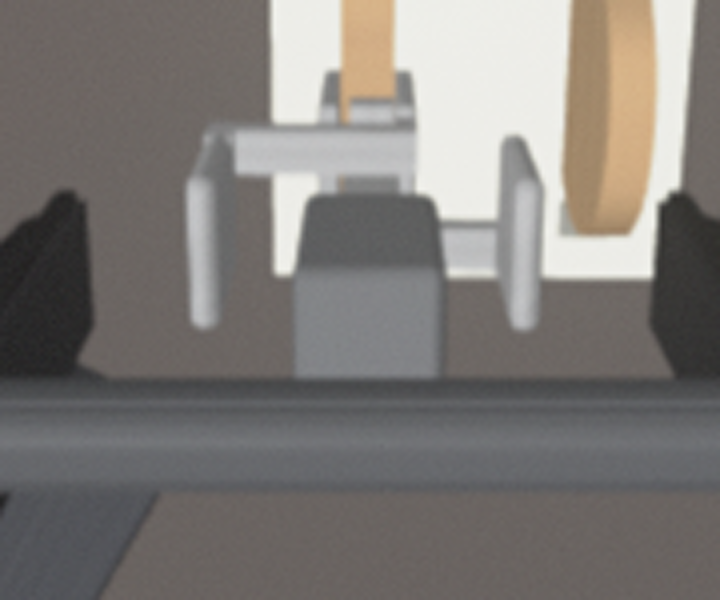

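The tongs sit clipped on the board with the head midway between the fingers, about 0.7 mm off towards +y. I nudge and grip the head.

Request:
move_arm(commands=[[[-0.02, 0.07, 0], [0, 0, 0], 0.7], [[0, 0, 0], [0, 0, 0], 0.45], [[0, 0, 0], [0, 0, 0], 0.3], [[0, 0, 0], [0, 0, 0], 0.22], [[0, 0, 0], [0, 0, 0], 0.16], [[0, 0, 0], [0, 0, 0], 0.1], [[0, 0, 0], [0, 0, 0], 0.1], [[0, 0, 0], [0, 0, 0], 0.1], [[0, 0, 0], [0, 0, 0], 0.1]])

```text
t: 11.75
eef_pos: [620.0, 19.2, 162.0]
tcp_rot: [3.141, -0.0, 0.311]
ft_force: [0.3, -1.0, -0.4]
opening: 0.206
grip_force: 30.0
```

Request:
move_arm(commands=[[[0, 0, 0.3], [0, 0, 0], 0.1], [[0, 0, 0.7], [0, 0, 0], 0.1], [[0, 0, 1], [0, 0, 0], 0.1], [[0, 0, 1], [0, 0, 0], 0.1], [[0, 0, 1.5], [0, 0, 0], 0.1], [[0, 0, 2], [0, 0, 0], 0.1], [[0, 0, 2], [0, 0, 0], 0.1], [[0, 0, 2], [0, 0, 0], 0.1], [[0, 0, 1], [0, 0, 0], 0.1], [[0, 0, 0.5], [0, 0, 0], 0.1]])

```text
t: 12.75
eef_pos: [620.1, 19.2, 283.4]
tcp_rot: [3.141, -0.002, 0.311]
ft_force: [0.1, -0.7, -2.5]
opening: 0.208
grip_force: 30.0
```

Request:
move_arm(commands=[[[0, 0, 0], [0, 0, 0], 0.1], [[0, 0, 0], [0, 0, 0], 0.1]])

```text
t: 12.95
eef_pos: [619.7, 19.2, 281.2]
tcp_rot: [-3.141, 0.001, 0.311]
ft_force: [0.3, -0.4, -2.5]
opening: 0.209
grip_force: 30.0
```

Request:
move_arm(commands=[[[-0.5, -0.6, 0], [0, 0, -1], 0.1], [[-1.2, -1.5, 0], [0, 0, -2.5], 0.1], [[-2, -2.6, 0], [0, 0, -4], 0.1], [[-2.4, -3.2, 0], [0, 0, -5], 0.1], [[-2.6, -3.4, 0], [0, 0, -5], 0.1], [[-2.6, -3.4, 0], [0, 0, -5], 0.1], [[-2.6, -3.4, 0], [0, 0, -5], 0.1], [[-2.4, -3.2, 0], [0, 0, -4], 0.1], [[-1.7, -2.3, 0], [0, 0, -3], 0.1], [[-1, -1.2, 0], [0, 0, -2], 0.1]])

```text
t: 13.95
eef_pos: [428.1, -230.5, 281.6]
tcp_rot: [3.141, 0.001, -0.331]
ft_force: [0.5, 1.1, -1.6]
opening: 0.207
grip_force: 30.0
```

Request:
move_arm(commands=[[[-0.5, -0.6, 0], [0, 0, -0.3], 0.1], [[0, 0, 0], [0, 0, 0], 0.1], [[0, 0, 0], [0, 0, 0], 0.1], [[0, 0, 0], [0, 0, 0], 0.1]])

```text
t: 14.35
eef_pos: [425.4, -234.2, 281.9]
tcp_rot: [-3.142, 0.0, -0.33]
ft_force: [-0.3, 0.4, -1.9]
opening: 0.21
grip_force: 30.0
```

```bash
python3 - <<'E'
from h import *
s=state();ci=camera_info("wrist");im=read_camera("wrist");cv2.imwrite("pics/w6.png",im)
np.save("w6.npy",np.array([ci],dtype=object),allow_pickle=True)
print(s["eef_pos"],s["tcp_rot"],s["ft_force"]);u,v=proj(ci,(508,-262,90)).astype(int);print(u,v)
cv2.imwrite("pics/w6c.png",cv2.resize(im[0:200,220:420],None,fx=3,fy=3,interpolation=2))
E
```

```text
[ 425.37787757 -234.18703168  281.91250437] [-3.14153778e+00  1.66837036e-04 -3.30092848e-01] [-0.3402827   0.38667146 -1.88800428]
319 106
```

View pics/w6c.png

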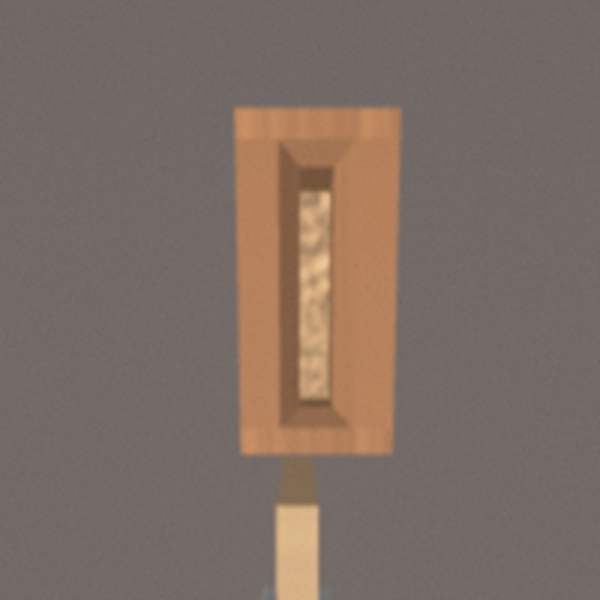

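The last picture shows the dry stand upright in view: outer top corners at crop (235,108), (401,108), (392,453), (241,453), slot at columns 300–333 with cork floor, and the held board below it.

```bash
python3 - <<'E'
from h import *
ci=np.load("w6.npy",allow_pickle=True)[0]
def q(L,z):
    P=np.array([onz(ci,220+(u)/3,v/3,z)[:2] for u,v in L]);d=P[0]+P[1]-P[2]-P[3]
    print(z,P.mean(0).round(1),"yaw",np.degrees(np.arctan2(d[1],d[0])).round(2),"L",(np.linalg.norm(d)/2).round(1),"W",np.linalg.norm(P[0]-P[1]).round(1),np.linalg.norm(P[2]-P[3]).round(1))
q([(235,108),(401,108),(392,453),(241,453)],90)
q([(279,141),(355,141),(351,428),(280,428)],90)
q([(300,167),(333,167),(331,402),(300,402)],82)
s=state();print(s["tcp_rot"][2]*57.2958)
# held board top centerline at z=117+119.8
zt=117+(281.9-162)
for u,v in[(276,505),(319,505)]:
    p=onz(ci,220+u/3,v/3,zt);print(p.round(1))
# floor level from cork width? cork ends
for z in(20,30,40,50):print(z,onz(ci,220+315/3,192/3,z).round(1),onz(ci,220+315/3,400/3,z).round(1))
E
```

```text
90 [ 516.4 -272.4] yaw -18.85 L 123.6 W 59.9 59.9
90 [ 516.  -271.9] yaw -18.92 L 102.9 W 27.7 28.0
82 [ 517.1 -272.3] yaw -18.86 L 86.1 W 12.4 12.4
-18.913848352812177
[ 465.  -241.7  236.9]
[ 461.7 -251.4  236.9]
20 [ 558.8 -287.1   20. ] [ 474.  -258.5   20. ]
30 [ 557.4 -286.5   30. ] [ 474.5 -258.5   30. ]
40 [ 555.9 -285.8   40. ] [ 475.  -258.5   40. ]
50 [ 554.5 -285.1   50. ] [ 475.5 -258.5   50. ]
```

Request:
move_arm(commands=[[[1, -0.4, 0], [0, 0, 0], 0.1], [[2, -0.9, 0], [0, 0, 0], 0.1], [[2.5, -1.1, 0], [0, 0, 0], 0.1], [[2, -0.9, 0], [0, 0, 0], 0.1], [[1.1, -0.4, 0], [0, 0, 0], 0.1], [[0.5, -0.17, 0], [0, 0, 0], 0.1], [[0, 0, 0], [0, 0, 0], 0.1], [[0, 0, 0], [0, 0, 0], 0.1], [[0, 0, 0], [0, 0, 0], 0.1]])

```text
t: 15.3
eef_pos: [515.5, -273.3, 282.3]
tcp_rot: [3.141, -0.0, -0.332]
ft_force: [0.4, 1.2, -2.3]
opening: 0.21
grip_force: 30.0
```

Request:
move_arm(commands=[[[0, 0, -0.8], [0, 0, 0], 0.1], [[0, 0, -1.2], [0, 0, 0], 0.1], [[0, 0, -1], [0, 0, 0], 0.1], [[0, 0, -0.5], [0, 0, 0], 0.1], [[0, 0, 0], [0, 0, 0], 0.1], [[0, 0, 0], [0, 0, 0], 0.1]])

```text
t: 15.9
eef_pos: [516.1, -273.6, 247.0]
tcp_rot: [3.142, 0.0, -0.331]
ft_force: [-0.5, -1.2, -0.9]
opening: 0.208
grip_force: 30.0
```

Request:
move_arm(commands=[[[0.03, 0.06, 0], [0, 0, 0], 0.1], [[0, 0, -0.3], [0, 0, 0], 0.1], [[0, 0, -0.4], [0, 0, 0], 0.1], [[0, 0, -0.4], [0, 0, 0], 0.1], [[0, 0, -0.3], [0, 0, 0], 0.1], [[0, 0, 0], [0, 0, 0], 0.1], [[0, 0, 0], [0, 0, 0], 0.1]])

```text
t: 16.6
eef_pos: [516.3, -272.9, 233.0]
tcp_rot: [3.142, 0.0, -0.332]
ft_force: [-1.0, -0.6, -1.8]
opening: 0.208
grip_force: 30.0
```

Bottom is at about 83 mm, nearly into the slot. Continuing slowly.

Request:
move_arm(commands=[[[0, 0, -0.2], [0, 0, 0], 0.1], [[0, 0, -0.2], [0, 0, 0], 0.1], [[0, 0, -0.2], [0, 0, 0], 0.1], [[0, 0, -0.2], [0, 0, 0], 0.1], [[0, 0, 0], [0, 0, 0], 0.1], [[0, 0, 0], [0, 0, 0], 0.1]])

```text
t: 17.2
eef_pos: [516.3, -272.9, 225.0]
tcp_rot: [3.141, 0.0, -0.331]
ft_force: [-0.5, -0.3, -2.3]
opening: 0.21
grip_force: 30.0
```

Request:
move_arm(commands=[[[0, 0, -0.3], [0, 0, 0], 0.1], [[0, 0, -0.4], [0, 0, 0], 0.1], [[0, 0, -0.4], [0, 0, 0], 0.1], [[0, 0, -0.4], [0, 0, 0], 0.1], [[0, 0, -0.4], [0, 0, 0], 0.1], [[0, 0, -0.2], [0, 0, 0], 0.1], [[0, 0, 0], [0, 0, 0], 0.1], [[0, 0, 0], [0, 0, 0], 0.1]])

```text
t: 18.0
eef_pos: [516.3, -272.9, 204.1]
tcp_rot: [3.141, -0.0, -0.331]
ft_force: [0.3, 0.6, -2.3]
opening: 0.211
grip_force: 30.0
```

Request:
move_arm(commands=[[[0, 0, -0.1], [0, 0, 0], 0.1], [[0, 0, -0.1], [0, 0, 0], 0.1], [[0, 0, -0.1], [0, 0, 0], 0.1], [[0, 0, 0], [0, 0, 0], 0.1], [[0, 0, 0], [0, 0, 0], 0.1]])

```text
t: 18.5
eef_pos: [516.3, -272.9, 201.0]
tcp_rot: [3.141, 0.0, -0.332]
ft_force: [0.5, -0.0, -1.8]
opening: 0.208
grip_force: 30.0
```

Request:
move_arm(commands=[[[0, 0, -0.1], [0, 0, 0], 0.1], [[0, 0, -0.1], [0, 0, 0], 0.1], [[0, 0, 0], [0, 0, 0], 0.1], [[0, 0, 0], [0, 0, 0], 0.1]])

```text
t: 18.9
eef_pos: [516.3, -272.9, 199.0]
tcp_rot: [3.141, 0.0, -0.332]
ft_force: [0.3, 0.4, -1.8]
opening: 0.21
grip_force: 30.0
```

Request:
move_arm(commands=[[[0, 0, -0.1], [0, 0, 0], 0.1], [[0, 0, -0.1], [0, 0, 0], 0.1], [[0, 0, 0], [0, 0, 0], 0.1], [[0, 0, 0], [0, 0, 0], 0.1]])

```text
t: 19.3
eef_pos: [516.3, -272.9, 197.0]
tcp_rot: [3.142, 0.0, -0.332]
ft_force: [-1.2, -0.0, -1.3]
opening: 0.205
grip_force: 30.0
```

Request:
move_arm(commands=[[[0, 0, -0.1], [0, 0, 0], 0.1], [[0, 0, -0.1], [0, 0, 0], 0.1], [[0, 0, 0], [0, 0, 0], 0.1], [[0, 0, 0], [0, 0, 0], 0.1]])

```text
t: 19.7
eef_pos: [516.3, -272.9, 195.0]
tcp_rot: [3.142, 0.0, -0.332]
ft_force: [0.5, -0.2, -0.9]
opening: 0.207
grip_force: 30.0
```

Request:
move_arm(commands=[[[0, 0, -0.1], [0, 0, 0], 0.1], [[0, 0, -0.1], [0, 0, 0], 0.1], [[0, 0, 0], [0, 0, 0], 0.1], [[0, 0, 0], [0, 0, 0], 0.1]])

```text
t: 20.1
eef_pos: [516.3, -272.9, 193.0]
tcp_rot: [3.142, 0.0, -0.332]
ft_force: [1.3, -0.4, -2.1]
opening: 0.207
grip_force: 30.0
```

Still free; continuing.

Request:
move_arm(commands=[[[0, 0, -0.1], [0, 0, 0], 0.1], [[0, 0, -0.1], [0, 0, 0], 0.1], [[0, 0, 0], [0, 0, 0], 0.1], [[0, 0, 0], [0, 0, 0], 0.1]])

```text
t: 20.5
eef_pos: [516.3, -272.9, 191.0]
tcp_rot: [3.142, 0.0, -0.332]
ft_force: [0.9, -0.1, -1.5]
opening: 0.209
grip_force: 30.0
```

Request:
move_arm(commands=[[[0, 0, -0.1], [0, 0, 0], 0.1], [[0, 0, -0.1], [0, 0, 0], 0.1], [[0, 0, 0], [0, 0, 0], 0.1], [[0, 0, 0], [0, 0, 0], 0.1]])

```text
t: 20.9
eef_pos: [516.2, -272.9, 189.0]
tcp_rot: [3.142, 0.0, -0.332]
ft_force: [0.4, -0.0, -1.8]
opening: 0.208
grip_force: 30.0
```

Request:
move_arm(commands=[[[0, 0, -0.1], [0, 0, 0], 0.1], [[0, 0, -0.1], [0, 0, 0], 0.1], [[0, 0, 0], [0, 0, 0], 0.1], [[0, 0, 0], [0, 0, 0], 0.1]])

```text
t: 21.3
eef_pos: [516.3, -272.9, 187.0]
tcp_rot: [3.142, 0.0, -0.331]
ft_force: [-0.8, -1.0, -1.8]
opening: 0.207
grip_force: 30.0
```

Request:
move_arm(commands=[[[0, 0, -0.1], [0, 0, 0], 0.1], [[0, 0, -0.1], [0, 0, 0], 0.1], [[0, 0, 0], [0, 0, 0], 0.1], [[0, 0, 0], [0, 0, 0], 0.1]])

```text
t: 21.7
eef_pos: [516.3, -272.9, 185.0]
tcp_rot: [3.142, 0.0, -0.332]
ft_force: [-0.2, -1.0, -1.2]
opening: 0.211
grip_force: 30.0
```

Request:
move_arm(commands=[[[0, 0, -0.1], [0, 0, 0], 0.1], [[0, 0, -0.1], [0, 0, 0], 0.1], [[0, 0, 0], [0, 0, 0], 0.1], [[0, 0, 0], [0, 0, 0], 0.1]])

```text
t: 22.1
eef_pos: [516.3, -272.9, 183.0]
tcp_rot: [3.141, -0.0, -0.331]
ft_force: [-0.6, -0.1, -1.5]
opening: 0.21
grip_force: 30.0
```

Request:
move_arm(commands=[[[0, 0, -0.1], [0, 0, 0], 0.1], [[0, 0, -0.1], [0, 0, 0], 0.1], [[0, 0, 0], [0, 0, 0], 0.1], [[0, 0, 0], [0, 0, 0], 0.1]])

```text
t: 22.5
eef_pos: [516.4, -273.0, 181.5]
tcp_rot: [3.141, -0.001, -0.331]
ft_force: [-0.0, 1.2, 5.3]
opening: 0.211
grip_force: 30.0
```

Floor felt: about 7 N. I ease off the springy floor before releasing, so it doesn't kick.

Request:
move_arm(commands=[[[0, 0, 0.04], [0, 0, 0], 0.1], [[0, 0, 0.04], [0, 0, 0], 0.1], [[0, 0, 0.03], [0, 0, 0], 0.1], [[0, 0, 0], [0, 0, 0], 0.1], [[0, 0, 0], [0, 0, 0], 0.1]])

```text
t: 23.0
eef_pos: [516.3, -272.9, 182.1]
tcp_rot: [3.142, -0.0, -0.331]
ft_force: [1.0, -0.4, 2.7]
opening: 0.209
grip_force: 30.0
```

```bash
python3 - <<'E'
from h import *
f=[]
for i in range(4):
    read_camera("top");f.append(state()["ft_force"][2])
print(np.round(f,2),state()["eef_pos"])
E
```

```text
[1.71 1.32 2.33 1.34] [ 516.29044814 -272.94046409  182.07595729]
```

Request:
move_arm(commands=[[[0, 0, 0.05], [0, 0, 0], 0.1], [[0, 0, 0], [0, 0, 0], 0.1], [[0, 0, 0], [0, 0, 0], 0.1]])

```text
t: 23.5
eef_pos: [516.2, -272.9, 182.5]
tcp_rot: [3.142, 0.0, -0.332]
ft_force: [-0.4, -0.2, 0.4]
opening: 0.209
grip_force: 30.0
```

```bash
python3 - <<'E'
from h import *
f=[]
for i in range(5):
    read_camera("top");f.append(state()["ft_force"][2])
print(np.round(f,2),state()["eef_pos"])
E
```

```text
[0.6  0.68 0.62 0.71 0.34] [ 516.27121314 -272.89994928  182.58714621]
```

Request:
move_arm(commands=[[[0, 0, 0], [0, 0, 0], 0.24], [[0, 0, 0], [0, 0, 0], 0.3], [[0, 0, 0], [0, 0, 0], 0.4], [[0, 0, 0], [0, 0, 0], 0.6], [[0, 0, 0], [0, 0, 0], 0.8], [[0, 0, 0], [0, 0, 0], 0.8], [[0, 0, 0], [0, 0, 0], 0.8]])

```text
t: 24.45
eef_pos: [516.3, -272.9, 182.6]
tcp_rot: [3.142, 0.0, -0.331]
ft_force: [-0.5, -0.3, 0.1]
opening: 0.664
grip_force: 0.0
```

Request:
move_arm(commands=[[[0, 0, 0.5], [0, 0, 0], 0.8], [[0, 0, 1.5], [0, 0, 0], 0.8], [[0, 0, 2.5], [0, 0, 0], 0.8], [[0, 0, 3], [0, 0, 0], 0.8], [[0, 0, 3], [0, 0, 0], 0.8], [[0, 0, 2], [0, 0, 0], 0.8], [[0, 0, 0.5], [0, 0, 0], 0.8], [[0, 0, 0], [0, 0, 0], 0.8], [[0, 0, 0], [0, 0, 0], 0.8]])

```text
t: 25.35
eef_pos: [515.9, -272.7, 311.5]
tcp_rot: [-3.141, 0.002, -0.331]
ft_force: [0.2, 0.0, 0.2]
opening: 0.8
grip_force: 0.0
```

```bash
python3 - <<'E'
from h import *
s=state();ci=camera_info("wrist");im=read_camera("wrist");cv2.imwrite("pics/w7.png",im);print(s["eef_pos"],s["ft_force"])
# head top expected z: 182.6+19-5... head top = pads+47 = tcp-18+47
z=182.6-18+47;u,v=proj(ci,(516.3,-272.9,z));print(u,v)
g=im[int(v)].astype(int)[int(u)-30:int(u)+30].mean(1);e=np.abs(np.diff(g));print(int(u)-30+np.argsort(e)[-6:],np.sort(e)[-6:])
E
```

```text
[ 515.94965624 -272.708221    311.48227514] [0.17436775 0.00747256 0.21117414]
320.02733436127056 200.88264749675108
[296 344 295 341 345 292] [28.66666667 32.33333333 32.66666667 35.         35.66666667 55.66666667]
```

```bash
python3 -c "
from h import *
print(env.job_done())"
```

```text
the job is handed in; nothing more can be done
None
```

The job is handed in, with no verdict shown: the board is on the drying stand's slot floor (about 58 mm below the mouth, by arm height), the tongs, last imaged centred over it, were left clipped on, and the gripper is clear above.

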